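# Draw the core out of the deep plaster mould with the lifting key

### The arm

A 6-joint arm with a two-finger parallel gripper is mounted at the origin on the work surface. World frame = base frame: x ahead of the robot, y to its left, z up, the work surface at z = 0. Lengths are in m, angles in rad, forces in N, time in s.
With the tool pointing down it reaches from about 0.35 to 0.8 m from the base axis. Payload 7.3 kg.
Tool frame: the origin (TCP) lies on the mounting face of the last link; the fingertips stand 173 mm ahead of it and the grasp point (between the pads) lies 155 mm ahead of it (manip.tcp_to_tips is the distance from the TCP to the fingertips, in m); z points along the fingers, y is the line along which they close (so a half turn about z gives the same grasp; the last joint's range is limited). The gripper opens to 85 mm and grips with 20 to 120 N. Pads are 22 mm wide; open, the fingers measure 114 mm over their backs; the gripper's body (76 mm by 85 mm) begins 54 mm behind the grasp point. The pads swing forward as they close: fully open they stand 13 mm farther back than shut.
Start: joints at [0.989, 0.342, 1.524, -0, 1.275, -0.146], TCP at [0.222, 0.476, 0.405] pointing down, gripper open.
Joint ranges: [-2.53, 2.53], [-0.77, 2.02], [0.04, 2.7], [-1, 4.14], [0.28, 2.66], [-3.11, 3.11]. Speed limits (rad/s): [2.57, 2.57, 3.14, 3.14, 3.14, 3.14].

### API

Orientations are given as a unit quaternion [w, x, y, z].
In Python, from plant import readout, optics, manip gives the robot as it stands.
- The arm moves only by the tool jog_arm, never from a script. Its argument "steps" is text: rows parted by semicolons, each of 6 numbers parted by spaces: the shift along the world's x, y, z in mm, then the turn, a rotation vector about the world's x, y, z in degrees. A call has 1 to 10 rows; each row is the pose to reach, as a shift and turn from the pose commanded when the call began; what a row does not reach only later rows make up. A row lasts 1/12 s, in which the tool goes at most 41.7 mm and 7.16 degrees, less where a joint would pass 70% of its speed; a pose out of reach is approached as far as the arm can. A call with a gripper value outside its range is refused whole. "jaw" is the finger opening in mm, from 0 to 85.4, set as the call begins (left out, the last holds). The fingers move at their own pace and stop on an object; "grip_force" is the grip in N (left out, the last holds). Time passes only in rows, so rows that repeat a pose let the fingers close. It gives the time, the measured TCP pose, the force, the opening and the grip force at its end, in the units of the state.
- readout.get_obs(): the state, without advancing time (a new reading comes with each control period).
- optics.read_camera(name): name is "scene" or "top" or "wrist"; returns (picture, depth): 384x512x3 uint8, red, green, blue; 384x512 float32, m along the optical axis (not along the pixel's ray), 0 where there is no reading.
- optics.get_calibration(name): a dict with "intrinsics" (3x3 intrinsics, pixels), "R" (3x3) and "t" (3): a world point X has camera coordinates R X + t; the wrist camera has in their place "tool_from_camera" (4x4, takes a point from camera to tool coordinates, whose origin is the TCP and whose axes are the flange's). Camera axes: x right, y down, z forward; pixel columns grow to the right and rows downward; lengths in m; the calibration is good to about 2 mm. A picture is of the moment at which its call begins: read the wrist's pose just before it. get_calibration takes no time and is no camera call.
- manip.hand_in(): hands the job in; it is judged then, once.
The state is a dict: "t": time; "joint_positions": joint angles; "joint_vel": joint speeds; "joint_efforts": joint torques, N m; "ee_pos": TCP position; "ee_rot": TCP orientation; "contact_force": force on the tool from outside, world axes, zero at the start; "moment": the same for the moment, N m; "width": finger opening in m; "grip_force": force on a finger pad.
Only numpy, scipy, OpenCV 4.12 (cv2) and the standard library are available. Lean on these libraries where they do the work, as an engineer would, in place of code of your own. Each camera call takes 0.05 s, during which the arm holds its last target. There are 200 camera calls.

### The job

Take the red-handled lifting key from its stand, feel its cross-bar down through the slot in the brass plate of the blue core at the bottom of the plaster mould, give it a quarter turn, and draw the core out. Stand the core gently upright on the pale square slab, free the key from it and hang the key back in its stand, handle up. Touch the core with the key only, never press hard on the fragile mould or the slab, and do not disturb the jar, the tin or the glass lump.

Things in the scene. Friction and masses are not known exactly. Their poses are not given: they have to be found in the camera images.
- key: Lifting key, loose, 0.2 kg, upright in the stand. Origin: centre of its foot; z up the shaft. From the foot up: steel cross-bar 24 mm long along y, 7 mm wide (x), z 0 to 8 mm; round shaft 7 mm thick; dark collar 46 x 46 mm, z 105 to 111; red handle 24 mm thick along y, 30 mm wide along x, z 111 to 171.
- key_grip (a point): Point on the key's axis 145 mm above its foot, in the red handle: the place to grip, across the 24 mm (along y). Same axes as the key.
- stand: Wooden stand, fixed: upright block 70 x 70 mm, 115 mm high, with a square 32 x 32 mm hole right through from top to bottom. Origin at the centre of its underside, z up. The key hangs in the hole by its collar: its foot is then 10 mm above the table.
- mould: White plaster mould with dark straps, fixed, fragile: block 103 x 103 x 130 mm high with a square bore 53 x 53 mm, open at the top, its floor 10 mm above the table; bore walls parallel to x and y. Origin: centre of its underside, z up. It withstands at most 25 N from the core (pressing on the core presses on its floor) and 15 N from the key or the robot.
- core: Blue core, loose, 0.2 to 0.37 kg, standing on the mould's floor, roughly parallel to the bore. 48 x 48 mm, 45 mm high in all. Origin: centre of its underside, z up. Its top, z 41 to 45 mm, is a brass plate; below that a pocket 30 x 30 mm, z 20 to 41 mm, in which the key's cross-bar can turn. A quarter turn there, either way, locks the key for lifting; a quarter turn back frees it.
- core_top (a point): Centre of the core's top face, in the middle of the slot of its 33 x 33 x 4 mm brass plate; axes of the core. The slot is 29 x 12 mm. The plate swivels stiffly on the core (gives only above 0.25 N m); its slot lies up to 1.0 rad either way from the core's y. That angle is not measured: rest the cross-bar lightly on the plate and turn the key until it drops in.
- slab: Pale square tile slab, fixed, 130 x 130 x 10 mm. Origin at the centre of its underside, z up. Must not be pressed with more than 30 N by the core.
- jar: Green glass jar with aluminium lid, 60 mm across, 85 mm high, loose bystander. Origin at the centre of its underside.
- tin: Tin with paper label, 64 mm across, 80 mm high, loose bystander. Origin at the centre of its underside.
- lump: Amber glass lump, 80 mm across, 46 mm high, loose bystander. Origin at the centre of its underside.
Mind the look-alikes: they are no part of the job. Of the things like the slab, leave any that is orange; of the rest the smaller one is meant.

How it is judged:
On the way, in this order (a step that is already met when the one before it is completed fails the run):
1. the key's cross-bar is down through the slot, below the plate of the core, while the core stands in the mould (z of key in the frame of core below 0.032 m and horizontal distance between key and core below 0.012 m and z of core in the frame of mould below 0.03 m), for 0.1 s.
2. the core hangs on the key, clear above the mould (height (world z) of core above 0.131 m and contact force between key and core above 1 N and horizontal distance between key and core below 0.02 m), for 0.2 s.
At the end, for the whole second after the job is handed in: Core upright (0.1 rad) and at rest on the slab, its centre within 45 mm of the slab's along each side; key free of it, at rest and upright (0.12 rad) in its stand, collar down on the stand's top (foot below 14 mm, within 12 mm of the stand's axis) (x of core in the frame of slab between -0.045 and 0.045 m and y of core in the frame of slab between -0.045 and 0.045 m and height (world z) of core between 0.006 and 0.014 m and angle between core's own z axis and vertical below 0.1 rad and linear speed of each of core, key below 0.02 m/s and horizontal distance between key and stand below 0.012 m and height (world z) of key below 0.014 m and angle between key's own z axis and vertical below 0.12 rad and contact force between key and core below 0.01 N); the robot touches nothing.
It fails at once if the core is touched by the robot itself (contact force between any of the fingers, the arm and core above 0.5 N).
It fails at once if the core is pressed or pulled on the mould with more than 25 N (contact force between core and mould above 25 N).
It fails at once if the key or the robot presses on the mould with more than 15 N (contact force between any of key, the fingers, the arm and mould above 15 N).
It fails at once if the core is dropped or pressed on the slab with more than 30 N (contact force between core and slab above 30 N).
It fails at once if a bystander is moved by more than 30 mm (distance of any of jar, tin, lump from where it was at the start of the episode above 0.03 m).
It also fails if it takes over 72 s, if anything falls off the work surface, if the arm or the gripper's body presses on something with over 40 N, if the wrist force passes 120 N, or if a joint passes its speed limit or range.

## Working session

There is one attempt and no reset: what is moved stays moved. The work goes in short steps, Python scripts to look and compute and a tool call to move; the robot and the scene stay as the last step left them, time stands still between calls to the robot, and variables do not carry over. Pictures are saved under pics/ and viewed, at most 10 in all, crops included, and the job is handed in when it is done.

Besides the shell and the picture viewer there is one more tool, called after "Emit:" by a JSON object that holds its "fn" and its "kwargs", one argument or row to a line. jog_arm: Moves the arm, as the interface text tells. Its arguments: {"type":"object","properties":{"steps":{"type":"string"},"jaw":{"type":"number"},"grip_force":{"type":"number"}},"required":["steps"]}

```bash
mkdir -p pics; ls; python3 - <<'E'
from plant import readout, optics, manip
import cv2, numpy as np
o=readout.get_obs(); print({k:np.round(v,3) for k,v in o.items()})
for n in ("scene","top"):
    p,d=optics.read_camera(n); np.savez(f"{n}.npz",p=p,d=d)
    cv2.imwrite(f"pics/{n}0.png",p[:,:,::-1])
    c=optics.get_calibration(n); print(n,np.round(c["intrinsics"],1).tolist(),np.round(-c["R"].T@c["t"],3),np.round(c["R"],2).tolist())
E
```

```text
pics
{'t': np.float64(0.0), 'joint_positions': array([ 0.989,  0.343,  1.525, -0.   ,  1.275, -0.146]), 'joint_vel': array([-0.002,  0.001, -0.001, -0.001, -0.   , -0.   ]), 'joint_efforts': array([ 1.0000e-03, -4.3368e+01, -2.4601e+01, -0.0000e+00,  8.0000e-03,
        0.0000e+00]), 'ee_pos': array([0.222, 0.476, 0.404]), 'ee_rot': array([-0.   ,  0.216,  0.976, -0.001]), 'contact_force': array([-0.579, -0.554, -0.685]), 'moment': array([ 0.004, -0.023,  0.042]), 'grip_force': np.float64(0.0), 'width': np.float64(0.085)}
scene [[428.4, 0.0, 252.8], [0.0, 428.4, 196.0], [0.0, 0.0, 1.0]] [ 1.068 -0.074  1.012] [[0.18, 0.98, -0.01], [0.82, -0.16, -0.55], [-0.54, 0.09, -0.84]]
top [[391.6, 0.0, 252.4], [0.0, 391.6, 192.7], [0.0, 0.0, 1.0]] [0.379 0.003 1.076] [[0.02, -1.0, 0.02], [-0.99, -0.02, -0.1], [0.1, -0.02, -0.99]]
```

View pics/top0.png

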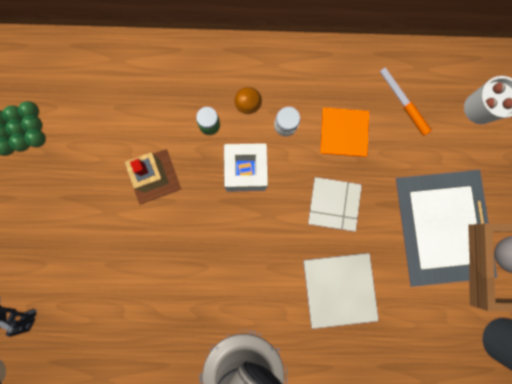

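View pics/scene0.png

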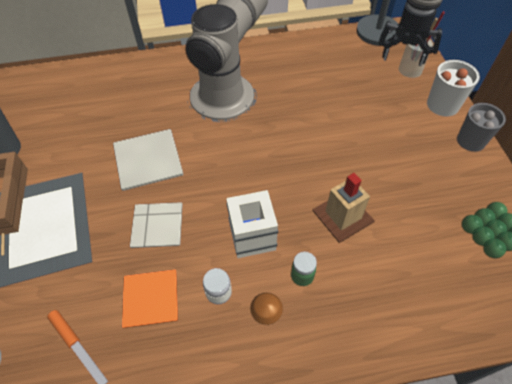

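The top view shows the key and stand at about (147,170), the mould at (246,166) with the blue core and brass plate in it. The smaller pale slab is at (335,204), and the jar (207,120), lump (247,100) and tin (287,121) lie behind the mould.

```bash
cat > h.py <<'E'
from plant import readout, optics, manip
import cv2, numpy as np
from scipy.spatial.transform import Rotation as Ro
def cam(n):
    "K, R_wc (cam->world), centre"
    c=optics.get_calibration(n); K=c["intrinsics"]
    if n!="wrist": return K,c["R"].T,-c["R"].T@c["t"]
    o=readout.get_obs(); T=c["tool_from_camera"]; w,x,y,z=o["ee_rot"]; R=Ro.from_quat([x,y,z,w]).as_matrix()
    return K,R@T[:3,:3],R@T[:3,3]+o["ee_pos"]
def cloud(d,c):
    K,R,t=c; v,u=np.indices(d.shape)
    return np.stack([(u-K[0,2])/K[0,0]*d,(v-K[1,2])/K[1,1]*d,d],-1)@R.T+t
def onplane(uv,z,c):
    K,R,t=c; uv=np.atleast_2d(uv).astype(float)
    r=np.c_[(uv-K[:2,2])/[K[0,0],K[1,1]],np.ones(len(uv))]@R.T
    return t+r*((z-t[2])/r[:,2])[:,None]
def tri(ua,ca,ub,cb):
    A=[];b=[]
    for u,c in((ua,ca),(ub,cb)):
        K,R,t=c; r=R@np.r_[(np.array(u)-K[:2,2])/[K[0,0],K[1,1]],1]; r/=np.linalg.norm(r)
        P=np.eye(3)-np.outer(r,r); A.append(P);b.append(P@t)
    return np.linalg.lstsq(np.vstack(A),np.hstack(b),rcond=None)[0]
def rect(m):
    "min-area rect of largest blob: centre, corners"
    m=m.astype(np.uint8); cs,_=cv2.findContours(m,cv2.RETR_EXTERNAL,cv2.CHAIN_APPROX_NONE)
    c=max(cs,key=cv2.contourArea); r=cv2.minAreaRect(c); return np.array(r[0]),cv2.boxPoints(r),cv2.contourArea(c)
def fit(P):
    "min-area rect of world xy points (m): centre, sizes mm, yaw deg of corners mod 90"
    (c,s,a)=cv2.minAreaRect((P[:,:2]*1000).astype(np.float32)); return np.round(c,1),np.round(s,1),round(a%90,1)
E
python3 - <<'E'
from h import *
for n in ("top","scene"):
    f=np.load(n+".npz"); p,d=f["p"],f["d"]; c=cam(n); X=cloud(d,c)
    hsv=cv2.cvtColor(p,cv2.COLOR_RGB2HSV); H,S,V=cv2.split(hsv)
    box={"top":dict(stand=(115,140,190,210),mould=(215,135,275,195),slab=(300,170,368,238)),
         "scene":dict(stand=(305,165,380,245),mould=(220,185,285,260),slab=(122,196,190,255))}[n]
    for k,(a,b,e,g) in box.items():
        s=np.s_[b:g,a:e]; x=X[s].reshape(-1,3); h=H[s].ravel();sa=S[s].ravel();v=V[s].ravel()
        lo,hi={"stand":(.105,.122),"mould":(.122,.14),"slab":(.0,.02)}[k]
        m=(x[:,2]>lo)&(x[:,2]<hi)
        if k=="stand": m&=(h>10)&(h<35)
        if k=="slab": m=(sa<70)&(v>120)
        if k=="mould": m&=sa<60
        print(n,k,m.sum(),fit(x[m]),round(float(np.median(x[m][:,2])),4))
        if k=="stand":
            r=((h<8)|(h>172))&(sa>150)&(v>80); xr=x[r]; t=xr[xr[:,2]>xr[:,2].max()-.008]; print(" red zmax",xr[:,2].max().round(4),fit(t),len(t),t.mean(0).round(4))
        if k=="mould":
            r=(h>100)&(h<130)&(sa>100); q=x[r]; print(" blue",r.sum(),np.median(q,0).round(4),fit(q[np.abs(q[:,2]-np.median(q[:,2]))<.006]))
E
```

```text
top stand 492 (array([526.9, 257.5]), array([71.5, 70.8]), 21.5) 0.1157
 red zmax 0.1844 (array([526.5, 254.3]), array([27.5, 22.1]), 23.2) 119 [0.5259 0.2541 0.1812]
top mould 1304 (array([543. ,   4.2]), array([103. , 102.9]), 2.2) 0.1305
 blue 140 [0.5529 0.0078 0.0498] (array([550.1,   4.8]), array([39.1, 47.6]), 0.7)
top slab 2244 (array([ 456.7, -154.8]), array([144.8, 320.3]), 2.1) 0.0105
scene stand 403 (array([525.2, 256.8]), array([72.2, 71.4]), 22.3) 0.1141
 red zmax 1.012 (array([1067.8,  -73.7]), array([0., 0.]), 0.0) 3 [ 1.0678 -0.0737  1.012 ]
scene mould 1256 (array([541.4,   4. ]), array([106.2, 103.4]), 2.2) 0.1293
 blue 13 [ 0.5182 -0.0019  0.049 ] (array([517.2,   7.2]), array([ 8. , 37.3]), 9.0)
scene slab 2123 (array([ 726.6, -203.4]), array([712.9, 157.1]), 8.4) 0.0091
```

```bash
python3 - <<'E'
from h import *
print(np.round(optics.get_calibration("wrist")["tool_from_camera"],3).tolist(), np.round(optics.get_calibration("wrist")["intrinsics"],0).tolist())
for n in ("top","scene"):
    f=np.load(n+".npz"); p,d=f["p"],f["d"]; c=cam(n); X=cloud(d,c); H,S,V=cv2.split(cv2.cvtColor(p,cv2.COLOR_RGB2HSV))
    m=((S<70)&(V>120)); b=np.zeros_like(m)
    a={"top":(300,168,370,240),"scene":(122,196,190,255)}[n]; b[a[1]:a[3],a[0]:a[2]]=1
    m=cv2.morphologyEx((m&b).astype(np.uint8),cv2.MORPH_CLOSE,np.ones((5,5)))
    cs,_=cv2.findContours(m,0,1); q=max(cs,key=cv2.contourArea)[:,0]; print(n,"slab",fit(onplane(q,.01,c)))
    if n=="top":
        r=((H<8)|(H>172))&(S>150)&(V>80)&(X[...,2]>.165)&(X[...,2]<.19); r[:,200:]=0;r[:, :110]=0
        P=X[r]; z=P[:,2]; t=(P[np.abs(z-.181)<.006][:,:2]*1000).astype(np.float32); bx=cv2.boxPoints(cv2.minAreaRect(t))
        e=np.diff(np.vstack([bx,bx[:1]]),axis=0)[:2]; print(bx.round(1).tolist(),[(np.hypot(*v).round(1),np.degrees(np.arctan2(v[1],v[0])).round(1)) for v in e],len(t))
    for k,zz,(lo,hi),rng in (("jar",.085,(.07,.09),(.55,.7,.05,.15)),("tin",.08,(.068,.088),(.55,.7,-.16,-.05)),("lump",.046,(.02,.05),(.62,.8,-.05,.06))):
        s=(X[...,2]>lo)&(X[...,2]<hi)&(X[...,0]>rng[0])&(X[...,0]<rng[1])&(X[...,1]>rng[2])&(X[...,1]<rng[3])
        print(n,k,s.sum(),fit(X[s]) if s.sum()>5 else '')
E
```

```text
[[0.0, -0.962, -0.272, 0.068], [1.0, 0.0, -0.001, -0.0], [0.001, -0.272, 0.962, 0.032], [0.0, 0.0, 0.0, 1.0]] [[313.0, 0.0, 251.0], [0.0, 313.0, 187.0], [0.0, 0.0, 1.0]]
top slab (array([ 459.8, -242.5]), array([130.5, 130.5]), 82.4)
[[509.5, 258.70001220703125], [518.5, 238.5], [543.5999755859375, 249.8000030517578], [534.5999755859375, 269.8999938964844]] [(np.float32(22.1), np.float32(-65.8)), (np.float32(27.5), np.float32(24.2))] 122
top jar 340 (array([674.1, 106.2]), array([51. , 51.2]), 90.0)
top tin 409 (array([ 673.7, -104.5]), array([61.5, 52.2]), 86.3)
top lump 559 (array([744. ,   0.8]), array([73.2, 74.5]), 48.8)
scene slab (array([ 460. , -242.1]), array([132.1, 133.8]), 82.3)
scene jar 419 (array([648.8,  81. ]), array([123.5,  52.5]), 46.4)
scene tin 473 (array([ 674.7, -105.5]), array([50.5, 60.2]), 0.1)
scene lump 750 (array([743.1,   0.9]), array([72.9, 71.6]), 63.1)
```

Emit:
{"fn": "jog_arm", "kwargs": {
  "steps": "191 -250 -20 0 0 0;191 -250 -20 0 0 0;191 -250 -20 0 0 0;191 -250 -20 0 0 0;191 -250 -20 0 0 0;191 -250 -20 0 0 0;191 -250 -20 0 0 0;191 -250 -20 0 0 0"
}}

```text
t: 0.77
ee_pos: [0.4143, 0.2229, 0.3842]
ee_rot: [0.0, 0.217, 0.976, -0.001]
contact_force: [0.3, 1.0, -0.7]
width: 0.0854
grip_force: 0.0
```

Emit:
{"fn": "jog_arm", "kwargs": {
  "steps": "191 -250 -34 0 0 0;191 -250 -34 0 0 0;191 -250 -34 0 0 0;191 -250 -34 0 0 0;191 -250 -34 0 0 0;191 -250 -34 0 0 0;191 -250 -34 0 0 0;191 -250 -34 0 0 0;191 -250 -34 0 0 0;191 -250 -34 0 0 0"
}}

```text
t: 1.6
ee_pos: [0.6038, -0.0252, 0.3495]
ee_rot: [-0.001, 0.217, 0.976, 0.0]
contact_force: [-0.3, 0.3, -0.1]
width: 0.0856
grip_force: 0.0
```

```bash
python3 - <<'E'
from h import *
c=cam("wrist"); p,d=optics.read_camera("wrist"); np.savez("w1.npz",p=p,d=d,K=c[0],R=c[1],t=c[2])
o=readout.get_obs(); print(o["t"],o["ee_pos"].round(4),o["joint_positions"].round(2))
X=cloud(d,c); K,R,t=c
q=R.T@(np.array([.542,.004,.055])-t); u=(K@q)[:2]/q[2]; print(u)
u=u.astype(int); s=np.s_[max(0,u[1]-75):u[1]+75,max(0,u[0]-100):u[0]+100]
cv2.imwrite("pics/w1.png",cv2.resize(p[s][:,:,::-1],None,fx=4,fy=4,interpolation=cv2.INTER_CUBIC))
E
```

```text
1.65 [ 0.6033 -0.024   0.35  ] [-0.17  0.53  1.38  0.    1.24 -1.3 ]
[252.24080841  98.91450092]
```

View pics/w1.png

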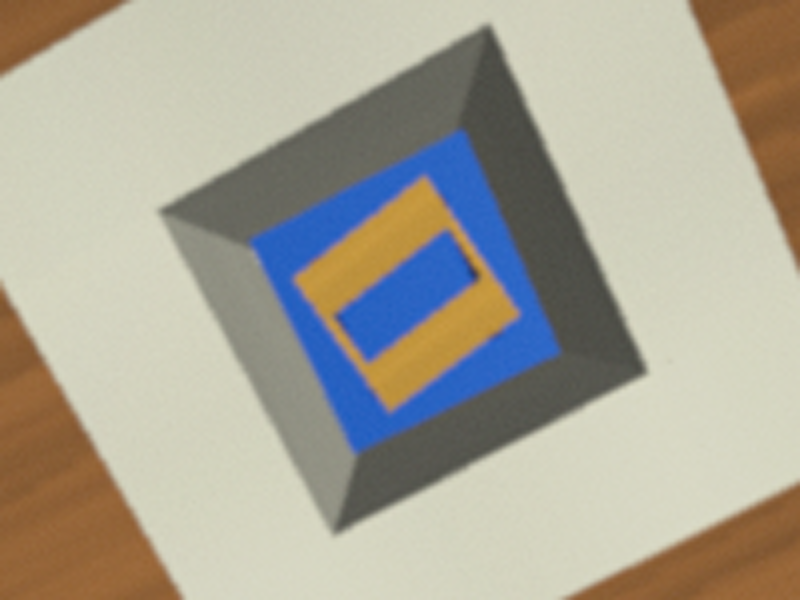

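The wrist crop shows the blue core, with the brass plate centred near crop (407,295) and the slot visible, slanted a few degrees from the core's sides. I'll measure it, then move over the key.

```bash
python3 - <<'E'
from h import *
f=np.load("w1.npz"); p,d=f["p"],f["d"]; c=(f["K"],f["R"],f["t"]); X=cloud(d,c)
H,S,V=cv2.split(cv2.cvtColor(p,cv2.COLOR_RGB2HSV)); box=np.zeros(H.shape,bool); box[30:170,170:340]=1
def edges(b):
    e=np.diff(np.vstack([b,b[:1]]),axis=0)[:2]; return [(np.hypot(*v).round(1),np.degrees(np.arctan2(v[1],v[0])).round(1)) for v in e]
# brass: saturated yellow surrounded by blue
blue=(H>95)&(H<135)&(S>90)&box
cs,_=cv2.findContours(blue.astype(np.uint8),0,1); hull=cv2.convexHull(max(cs,key=cv2.contourArea))
ins=np.zeros(H.shape,np.uint8); cv2.fillConvexPoly(ins,hull,1)
br=(H>12)&(H<30)&(S>120)&(ins>0)
print("brass z",np.median(X[br][:,2]),"hue",np.median(H[br]))
for n,q in (("core",hull[:,0]),("plate",np.argwhere(br)[:,::-1])):
    P=onplane(q,.055,c)[:,:2]*1000; r=cv2.minAreaRect(P.astype(np.float32)); print(n,np.round(r[0],1),edges(cv2.boxPoints(r)))
cs,h=cv2.findContours(br.astype(np.uint8),cv2.RETR_CCOMP,1); i=max([k for k in range(len(cs)) if h[0][k][3]>=0],key=lambda k:cv2.contourArea(cs[k]))
P=onplane(cs[i][:,0],.055,c)[:,:2]*1000; r=cv2.minAreaRect(P.astype(np.float32)); print("slot",np.round(r[0],1),edges(cv2.boxPoints(r)))
z=X[...,2]; m=(z>.12)&(z<.14)&(S<70); P=onplane(np.argwhere(m)[:,::-1],.13,c); print("mould",np.median(z[m]),fit(P))
# bore top edge
cs,h=cv2.findContours(m.astype(np.uint8),cv2.RETR_CCOMP,1); i=max([k for k in range(len(cs)) if h[0][k][3]>=0],key=lambda k:cv2.contourArea(cs[k])); print("bore",fit(onplane(cs[i][:,0],.13,c)))
E
```

```text
brass z 0.0540848992612144 hue 20.0
core [540.8   5.7] [(np.float32(47.8), np.float32(-89.3)), (np.float32(47.8), np.float32(0.7))]
plate [540.7   5.4] [(np.float32(31.7), np.float32(-79.1)), (np.float32(31.7), np.float32(10.9))]
slot [540.7   5.3] [(np.float32(30.8), np.float32(-79.0)), (np.float32(14.3), np.float32(11.0))]
mould 0.129033559008642 (array([540.9,   5.1]), array([102.5, 102.5]), 2.3)
bore (array([540.9,   5.2]), array([51.6, 51.8]), 2.4)
```

Emit:
{"fn": "jog_arm", "kwargs": {
  "steps": "-40 140 15 0 0 7;-80 280 30 0 0 14;-80 280 30 0 0 21;-80 280 30 0 0 28;-80 280 30 0 0 35;-80 280 30 0 0 42;-80 280 30 0 0 49;-80 280 30 0 0 49;-80 280 30 0 0 49"
}}

```text
t: 2.4
ee_pos: [0.5212, 0.2592, 0.3814]
ee_rot: [0.0, -0.211, 0.977, 0.0]
contact_force: [0.2, -0.8, 0.3]
width: 0.0855
grip_force: 0.0
```

```bash
python3 - <<'E'
from h import *
c=cam("wrist"); p,d=optics.read_camera("wrist"); np.savez("w2.npz",p=p,d=d,K=c[0],R=c[1],t=c[2]); o=readout.get_obs(); print(o["ee_pos"],o["joint_positions"].round(2))
cv2.imwrite("pics/w2.png",p[:,:,::-1])
X=cloud(d,c);z=X[...,2]; H,S,V=cv2.split(cv2.cvtColor(p,cv2.COLOR_RGB2HSV))
r=((H<8)|(H>172))&(S>150)&(z>.1)&(z<.2); zt=np.percentile(z[r],97); top=r&(np.abs(z-zt)<.004)
print("red top z",zt,top.sum())
def edges(b):
    e=np.diff(np.vstack([b,b[:1]]),axis=0)[:2]; return [(np.hypot(*v).round(1),np.degrees(np.arctan2(v[1],v[0])).round(1)) for v in e]
m=cv2.morphologyEx(top.astype(np.uint8),cv2.MORPH_OPEN,np.ones((3,3)))
for P in (onplane(np.argwhere(m)[:,::-1],.181,c),X[m>0]):
    q=cv2.minAreaRect((P[:,:2]*1000).astype(np.float32)); print(np.round(q[0],1),edges(cv2.boxPoints(q)))
w=(H>8)&(H<35)&(np.abs(z-.115)<.006); print("stand z",np.median(z[w]),fit(onplane(np.argwhere(cv2.morphologyEx(w.astype(np.uint8),cv2.MORPH_OPEN,np.ones((3,3))))[:,::-1],.115,c)))
k=(V<75)&(np.abs(z-.121)<.006)&(np.hypot(X[...,0]-.526,X[...,1]-.257)<.05); print("collar",k.sum(),fit(onplane(np.argwhere(k)[:,::-1],.121,c)))
E
```

```text
[0.52202107 0.25755774 0.38110339] [ 0.33  0.47  1.4  -0.    1.28 -1.67]
red top z 0.18096241239821487 1810
[523.7 256.7] [(np.float32(22.5), np.float32(-65.6)), (np.float32(28.6), np.float32(24.4))]
[524.6 257. ] [(np.float32(23.0), np.float32(-66.6)), (np.float32(29.3), np.float32(23.4))]
stand z 0.11405407415990478 (array([526.6, 179.4]), array([ 88.5, 246.7]), 2.1)
collar 15 (array([508.1, 237.4]), array([ 0. , 18.6]), 24.4)
```

View pics/w2.png

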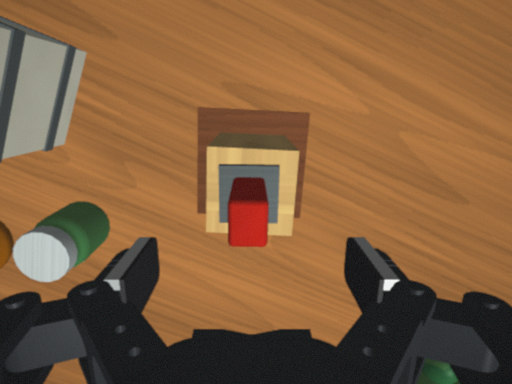

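The wrist view shows the red handle top at about (248,212) over the square stand, with its collar seated and fingers straddling it evenly. I'll go down and grip.

Emit:
{"fn": "jog_arm", "kwargs": {
  "steps": "2 -1 -35 0 0 0;2 -1 -71 0 0 0;2 -1 -71 0 0 0;2 -1 -71 0 0 0"
}}

```text
t: 2.78
ee_pos: [0.5253, 0.2538, 0.3086]
ee_rot: [-0.002, -0.207, 0.978, -0.0]
contact_force: [-0.2, 0.3, 0.2]
width: 0.0853
grip_force: 0.0
```

Emit:
{"fn": "jog_arm", "kwargs": {
  "steps": "0 0 0 0 0 0;0 0 0 0 0 0;0 0 0 0 0 0;0 0 0 0 0 0;0 0 0 0 0 0;0 0 0 0 0 0;0 0 0 0 0 0;0 0 0 0 0 0;0 0 0 0 0 0",
  "jaw": 10,
  "grip_force": 80
}}

```text
t: 3.53
ee_pos: [0.5257, 0.2552, 0.3109]
ee_rot: [0.001, -0.208, 0.978, 0.0]
contact_force: [-1.4, 0.5, 6.1]
width: 0.0229
grip_force: 79.1
```

```bash
python3 - <<'E'
from h import *
o=readout.get_obs(); print({k:np.round(o[k],4) for k in ("t","ee_pos","ee_rot","contact_force","moment","width","grip_force")})
f=np.load("w2.npz"); p,d=f["p"],f["d"]; c=(f["K"],f["R"],f["t"]); X=cloud(d,c); z=X[...,2]
m=(np.abs(z-.1155)<.005)&(np.hypot(X[...,0]-.526,X[...,1]-.257)<.06)
m=cv2.morphologyEx(m.astype(np.uint8),cv2.MORPH_OPEN,np.ones((3,3))); print("stand+collar",m.sum(),fit(onplane(np.argwhere(m)[:,::-1],.115,c)))
E
```

```text
{'t': np.float64(3.5333), 'ee_pos': array([0.5257, 0.2552, 0.3109]), 'ee_rot': array([ 9.000e-04, -2.081e-01,  9.781e-01,  4.000e-04]), 'contact_force': array([-1.4161,  0.4971,  6.1139]), 'moment': array([0.3711, 0.3284, 0.0025]), 'width': np.float64(0.0229), 'grip_force': np.float64(79.061)}
stand+collar 4417 (array([523.8, 258.6]), array([70.2, 69.7]), 21.6)
```

Emit:
{"fn": "jog_arm", "kwargs": {
  "steps": "0 0 20 0 0 0;0 0 50 0 0 0;0 0 85 0 0 0;0 0 120 0 0 0;0 0 150 0 0 0;0 0 150 0 0 0;0 0 150 0 0 0;0 0 150 0 0 0"
}}

```text
t: 4.2
ee_pos: [0.5254, 0.2548, 0.4583]
ee_rot: [-0.001, -0.208, 0.978, -0.0]
contact_force: [-0.5, -0.7, -2.6]
width: 0.0232
grip_force: 78.6
```

Emit:
{"fn": "jog_arm", "kwargs": {
  "steps": "2 -35 0 0 0 -3;5 -75 0 0 0 -6;8 -115 0 0 0 -9;11 -155 0 0 0 -13;13 -195 0 0 0 -13;15 -230 0 0 0 -13;16 -250 0 0 0 -13;16 -250 0 0 0 -13;16 -250 0 0 0 -13;16 -250 0 0 0 -13"
}}

```text
t: 5.03
ee_pos: [0.5415, 0.0054, 0.4583]
ee_rot: [-0.001, -0.096, 0.995, 0.001]
contact_force: [1.0, 0.2, -1.8]
width: 0.0232
grip_force: 79.2
```

```bash
python3 - <<'E'
from h import *
o=readout.get_obs(); print({k:np.round(o[k],4) for k in ("t","ee_pos","ee_rot","contact_force","moment","width","grip_force")})
c=cam("wrist"); p,d=optics.read_camera("wrist"); np.savez("w3.npz",p=p,d=d,K=c[0],R=c[1],t=c[2])
ps,ds=optics.read_camera("scene"); pt,dt=optics.read_camera("top"); np.savez("s3.npz",p=ps,d=ds,pt=pt,dt=dt)
a=cv2.resize(ps[100:280,180:360],(480,480)); b=cv2.resize(p[:,110:400],(320,424)); 
im=np.zeros((480,800,3),np.uint8); im[:,:480]=a; im[:424,480:]=b; cv2.imwrite("pics/s3.png",im[:,:,::-1])
E
```

```text
{'t': np.float64(5.0333), 'ee_pos': array([0.5415, 0.0054, 0.4583]), 'ee_rot': array([-1.400e-03, -9.610e-02,  9.954e-01,  6.000e-04]), 'contact_force': array([ 0.9514,  0.1612, -1.7526]), 'moment': array([ 0.0312, -0.0444, -0.0675]), 'width': np.float64(0.0232), 'grip_force': np.float64(79.1818)}
```

View pics/s3.png

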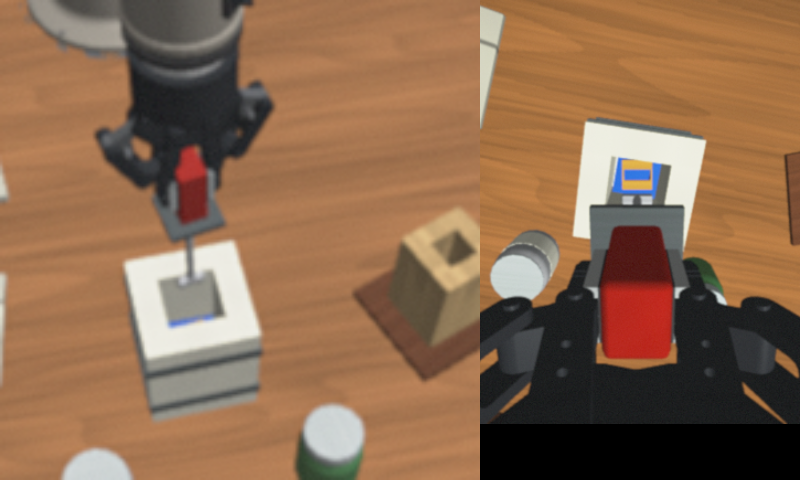

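The scene crop (left) shows the key hanging upright above the bore, with its cross-bar near (190,281). The wrist crop (right) shows the brass slot at (637,175), parallel to the bar. I'll check the foot position and height numerically.

```bash
python3 - <<'E'
from h import *
f=np.load("w3.npz"); c=(f["K"],f["R"],f["t"]); X=cloud(f["d"],c)
tc=np.array([.5415,.0054])
near=np.hypot(X[...,0]-tc[0],X[...,1]-tc[1])<.03
for lo,hi in ((.15,.17),(.17,.19),(.19,.22),(.22,.255),(.255,.275),(.275,.34)):
    m=near&(X[...,2]>lo)&(X[...,2]<hi); print("w",lo,m.sum(),X[m].mean(0).round(4) if m.any() else '', fit(X[m]) if m.sum()>4 else '')
g=np.load("s3.npz"); c2=cam("scene"); X=cloud(g["d"],c2); near=np.hypot(X[...,0]-tc[0],X[...,1]-tc[1])<.02
for lo,hi in ((.145,.17),(.17,.2),(.2,.25),(.255,.275)):
    m=near&(X[...,2]>lo)&(X[...,2]<hi); print("s",lo,m.sum(),X[m].mean(0).round(4) if m.any() else '',X[m][:,2].min().round(4) if m.any() else '')
# core pose again from wrist
p=f["p"]; H,S,V=cv2.split(cv2.cvtColor(p,cv2.COLOR_RGB2HSV)); Xw=cloud(f["d"],c)
br=(H>12)&(H<30)&(S>120)&(np.abs(Xw[...,2]-.055)<.01)&(np.hypot(Xw[...,0]-.541,Xw[...,1]-.005)<.025)
print("plate",br.sum(),fit(onplane(np.argwhere(br)[:,::-1],.055,c)))
E
```

```text
w 0.15 206 [0.5398 0.0047 0.1641] (array([540.2,   5.5]), array([ 7. , 23.5]), 11.1)
w 0.17 44 [0.538  0.0048 0.1787] (array([538.5,   4.6]), array([2.7, 6.7]), 16.0)
w 0.19 0  
w 0.22 0  
w 0.255 2542 [0.5264 0.0022 0.2675] (array([531.8,   3.1]), array([27.7, 46.1]), 10.8)
w 0.275 11613 [0.5344 0.0038 0.3204] (array([540.8,   5.2]), array([30.4, 59.9]), 11.8)
s 0.145 39 [0.5431 0.0042 0.1634] 0.1565
s 0.17 21 [0.5442 0.0047 0.1851] 0.1711
s 0.2 23 [0.5437 0.0038 0.2141] 0.2006
s 0.255 72 [0.5519 0.0055 0.269 ] 0.2648
plate 372 (array([540.1,   5.2]), array([30.6, 31. ]), 10.4)
```

Emit:
{"fn": "jog_arm", "kwargs": {
  "steps": "0 0 -30 0 0 0;0 0 -60 0 0 0;0 0 -85 0 0 0;0 0 -95 0 0 0;0 0 -95 0 0 0;0 0 -95 0 0 0"
}}

```text
t: 5.68
ee_pos: [0.5419, 0.0055, 0.3653]
ee_rot: [0.0, -0.097, 0.995, 0.0]
contact_force: [0.9, 0.9, -1.5]
width: 0.0231
grip_force: 79.0
```

Emit:
{"fn": "jog_arm", "kwargs": {
  "steps": "0 0 -2 0 0 0;0 0 -4 0 0 0;0 0 -6 0 0 0;0 0 -7 0 0 0;0 0 -8 0 0 0;0 0 -8 0 0 0"
}}

```text
t: 6.18
ee_pos: [0.5416, 0.0049, 0.3568]
ee_rot: [0.0, -0.096, 0.995, 0.0]
contact_force: [-0.8, -0.5, -1.2]
width: 0.0234
grip_force: 79.0
```

Emit:
{"fn": "jog_arm", "kwargs": {
  "steps": "0 0 -1 0 0 0;0 0 -2 0 0 0;0 0 -3 0 0 0;0 0 -3 0 0 0"
}}

```text
t: 6.52
ee_pos: [0.5416, 0.0049, 0.3535]
ee_rot: [-0.0, -0.096, 0.995, 0.0]
contact_force: [0.3, -0.9, -1.6]
width: 0.0231
grip_force: 79.0
```

Emit:
{"fn": "jog_arm", "kwargs": {
  "steps": "0 0 -1 0 0 0;0 0 -1 0 0 0"
}}

```text
t: 6.68
ee_pos: [0.5416, 0.005, 0.3525]
ee_rot: [-0.0, -0.096, 0.995, 0.0]
contact_force: [-0.3, 0.5, -1.9]
width: 0.023
grip_force: 79.0
```

Emit:
{"fn": "jog_arm", "kwargs": {
  "steps": "0 0 -1 0 0 0;0 0 -2 0 0 0;0 0 -3 0 0 0;0 0 -4 0 0 0;0 0 -4 0 0 0"
}}

```text
t: 7.1
ee_pos: [0.5415, 0.005, 0.3484]
ee_rot: [-0.0, -0.096, 0.995, 0.0]
contact_force: [-0.3, -0.1, -2.7]
width: 0.0229
grip_force: 79.0
```

Emit:
{"fn": "jog_arm", "kwargs": {
  "steps": "0 0 -2 0 0 0;0 0 -4 0 0 0;0 0 -6 0 0 0;0 0 -6 0 0 0"
}}

```text
t: 7.43
ee_pos: [0.5415, 0.0049, 0.3422]
ee_rot: [-0.0, -0.096, 0.995, 0.0]
contact_force: [0.3, -0.5, -2.9]
width: 0.0231
grip_force: 79.0
```

Emit:
{"fn": "jog_arm", "kwargs": {
  "steps": "0 0 -2 0 0 0;0 0 -4 0 0 0;0 0 -5 0 0 0;0 0 -5 0 0 0"
}}

```text
t: 7.77
ee_pos: [0.5415, 0.005, 0.3374]
ee_rot: [-0.0, -0.096, 0.995, 0.0]
contact_force: [0.8, 0.6, -2.3]
width: 0.0229
grip_force: 79.0
```

Emit:
{"fn": "jog_arm", "kwargs": {
  "steps": "-0.1 0 0 0 0 -7;-0.2 -0.1 0 0 0 -14;-0.3 -0.1 0 0 0 -21;-0.4 -0.2 0 0 0 -28;-0.5 -0.3 0 0 0 -35;-0.6 -0.3 0 0 0 -42;-0.6 -0.3 0 0 0 -45;-0.6 -0.3 0 0 0 -45"
}}

```text
t: 8.43
ee_pos: [0.541, 0.0046, 0.3378]
ee_rot: [0.0, 0.293, 0.956, 0.0]
contact_force: [-0.1, -0.4, -2.3]
width: 0.0232
grip_force: 79.1
```

Emit:
{"fn": "jog_arm", "kwargs": {
  "steps": "-0.1 0 0 0 0 -7;-0.2 -0.1 0 0 0 -14;-0.3 -0.1 0 0 0 -21;-0.4 -0.2 0 0 0 -28;-0.5 -0.3 0 0 0 -35;-0.6 -0.3 0 0 0 -42;-0.6 -0.3 0 0 0 -45;-0.6 -0.3 0 0 0 -45"
}}

```text
t: 9.1
ee_pos: [0.5404, 0.0043, 0.3378]
ee_rot: [0.0, 0.636, 0.772, 0.0]
contact_force: [-0.3, -0.8, -2.0]
width: 0.0232
grip_force: 79.1
```

```bash
python3 - <<'E'
from h import *
o=readout.get_obs(); print({k:np.round(o[k],3).tolist() for k in ("t","ee_pos","ee_rot","contact_force","moment","joint_positions")})
E
```

```text
{'t': 9.1, 'ee_pos': [0.54, 0.004, 0.338], 'ee_rot': [0.0, 0.636, 0.772, 0.0], 'contact_force': [-0.287, -0.781, -2.008], 'moment': [-0.037, 0.011, 0.015], 'joint_positions': [-0.134, 0.432, 1.582, 0.0, 1.128, -0.327]}
```

Emit:
{"fn": "jog_arm", "kwargs": {
  "steps": "0 0 2 0 0 0;0 0 4 0 0 0;0 0 5 0 0 0;0 0 6 0 0 0;0 0 7 0 0 0;0 0 8 0 0 0;0 0 9 0 0 0;0 0 10 0 0 0;0 0 10 0 0 0"
}}

```text
t: 9.85
ee_pos: [0.5404, 0.0043, 0.3478]
ee_rot: [0.0, 0.636, 0.772, 0.0]
contact_force: [0.0, 0.5, -5.4]
width: 0.0229
grip_force: 78.7
```

Emit:
{"fn": "jog_arm", "kwargs": {
  "steps": "0 0 2 0 0 0;0 0 4 0 0 0;0 0 6 0 0 0;0 0 8 0 0 0;0 0 10 0 0 0;0 0 12 0 0 0;0 0 14 0 0 0;0 0 16 0 0 0;0 0 18 0 0 0;0 0 20 0 0 0"
}}

```text
t: 10.68
ee_pos: [0.5404, 0.0043, 0.3679]
ee_rot: [0.0, 0.636, 0.772, 0.0]
contact_force: [0.4, 0.7, -4.9]
width: 0.0229
grip_force: 78.7
```

Emit:
{"fn": "jog_arm", "kwargs": {
  "steps": "0 0 5 0 0 0;0 0 11 0 0 0;0 0 17 0 0 0;0 0 23 0 0 0;0 0 29 0 0 0;0 0 35 0 0 0;0 0 41 0 0 0;0 0 47 0 0 0;0 0 53 0 0 0;0 0 59 0 0 0"
}}

```text
t: 11.52
ee_pos: [0.5404, 0.0043, 0.4273]
ee_rot: [0.0, 0.636, 0.772, 0.0]
contact_force: [0.3, 0.1, -4.3]
width: 0.0231
grip_force: 78.6
```

Emit:
{"fn": "jog_arm", "kwargs": {
  "steps": "0 0 8 0 0 0;0 0 16 0 0 0;0 0 26 0 0 0;0 0 36 0 0 0;0 0 46 0 0 0;0 0 56 0 0 0;0 0 62 0 0 0;0 0 64 0 0 0;0 0 64 0 0 0;0 0 64 0 0 0"
}}

```text
t: 12.35
ee_pos: [0.5404, 0.0043, 0.4903]
ee_rot: [-0.0, 0.636, 0.772, -0.0]
contact_force: [-0.3, -1.2, -4.8]
width: 0.0232
grip_force: 78.8
```

```bash
python3 - <<'E'
from h import *
o=readout.get_obs(); print({k:np.round(o[k],3).tolist() for k in ("t","ee_pos","ee_rot","contact_force","moment","joint_positions")})
c=cam("wrist"); p,d=optics.read_camera("wrist"); np.savez("w4.npz",p=p,d=d,K=c[0],R=c[1],t=c[2])
ps,ds=optics.read_camera("scene"); np.savez("s4.npz",p=ps,d=ds)
a=cv2.resize(ps[100:280,180:360],(480,480)); b=cv2.resize(p[:,110:400],(320,424)); 
im=np.zeros((480,800,3),np.uint8); im[:,:480]=a; im[:424,480:]=b; cv2.imwrite("pics/s4.png",im[:,:,::-1])
E
```

```text
{'t': 12.35, 'ee_pos': [0.54, 0.004, 0.49], 'ee_rot': [-0.0, 0.636, 0.772, -0.0], 'contact_force': [-0.294, -1.218, -4.786], 'moment': [-0.006, 0.035, -0.024], 'joint_positions': [-0.134, 0.321, 1.32, 0.0, 1.502, -0.326]}
```

View pics/s4.png

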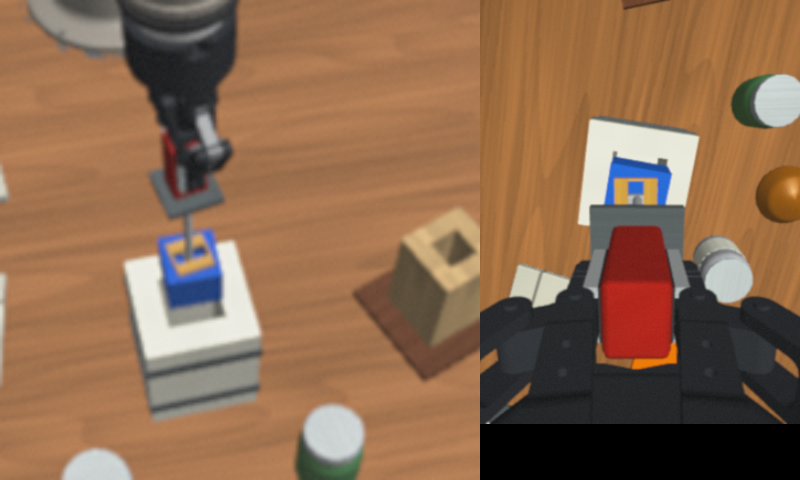

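The core hangs on the key clear above the mould (scene crop (190,270)), with the bar crossways under the plate. Next, a gentle carry to the slab.

Emit:
{"fn": "jog_arm", "kwargs": {
  "steps": "-1 -4 0 0 0 0;-4 -12 0 0 0 0;-8 -24 0 0 0 0;-13 -39 0 0 0 0;-18 -55 0 0 0 0;-23 -71 0 0 0 0;-28 -87 0 0 0 0;-33 -103 0 0 0 0;-38 -118 0 0 0 0;-43 -134 0 0 0 0"
}}

```text
t: 13.28
ee_pos: [0.4964, -0.1313, 0.4907]
ee_rot: [0.0, 0.636, 0.772, -0.0]
contact_force: [0.8, 0.9, -3.9]
width: 0.0227
grip_force: 78.9
```

Emit:
{"fn": "jog_arm", "kwargs": {
  "steps": "-5 -16 -4 0 0 0;-10 -32 -10 0 0 0;-15 -48 -18 0 0 0;-20 -64 -28 0 0 0;-25 -79 -38 0 0 0;-29 -91 -48 0 0 0;-33 -101 -58 0 0 0;-36 -108 -68 0 0 0;-37 -112 -78 0 0 0;-37 -112 -84 0 0 0"
}}

```text
t: 14.12
ee_pos: [0.46, -0.2422, 0.4052]
ee_rot: [-0.001, 0.636, 0.772, -0.0]
contact_force: [-0.6, 1.0, -5.0]
width: 0.0234
grip_force: 78.8
```

```bash
python3 - <<'E'
from h import *
for i in range(3): optics.read_camera("top")
o=readout.get_obs(); print({k:np.round(o[k],4).tolist() for k in ("t","ee_pos","ee_rot","contact_force","moment","joint_positions")})
for n in ("scene","top"):
    p,d=optics.read_camera(n); X=cloud(d,cam(n)); H,S,V=cv2.split(cv2.cvtColor(p,cv2.COLOR_RGB2HSV))
    m=(H>95)&(H<130)&(S>110)&(np.hypot(X[...,0]-.46,X[...,1]+.242)<.06); Q=X[m]; print(n,m.sum(),Q.min(0).round(4),Q.max(0).round(4))
    if n=="scene": u,v=np.argwhere(m).mean(0)[::-1].astype(int); cv2.imwrite("pics/s5.png",cv2.resize(p[v-70:v+50,u-60:u+60,::-1],(560,560),interpolation=cv2.INTER_CUBIC))
E
```

```text
{'t': 14.2667, 'ee_pos': [0.4606, -0.2412, 0.4063], 'ee_rot': [-0.0006, 0.6357, 0.772, 0.0002], 'contact_force': [0.4518, -0.0783, -3.8933], 'moment': [0.0272, -0.0607, -0.0662], 'joint_positions': [-0.63, 0.3317, 1.5349, 0.0004, 1.2761, -0.8232]}
scene 271 [ 0.4359 -0.2626  0.0777] [ 0.4888 -0.2166  0.1157]
top 141 [ 0.4378 -0.2492  0.0852] [ 0.4841 -0.2164  0.2139]
```

View pics/s5.png

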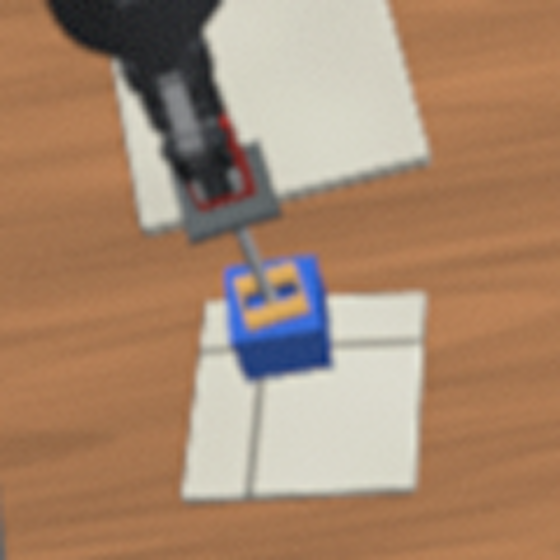

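The core hangs upright over the slab (crop (280,315)), about 60 mm up. I'll lower it gently.

Emit:
{"fn": "jog_arm", "kwargs": {
  "steps": "0 0 -4 0 0 0;0 0 -12 0 0 0;0 0 -21 0 0 0;0 0 -30 0 0 0;0 0 -38 0 0 0;0 0 -45 0 0 0;0 0 -50 0 0 0;0 0 -53 0 0 0;0 0 -55 0 0 0;0 0 -55 0 0 0"
}}

```text
t: 15.2
ee_pos: [0.4604, -0.2417, 0.3514]
ee_rot: [-0.0, 0.636, 0.772, 0.0]
contact_force: [-0.2, 0.6, -4.6]
width: 0.0232
grip_force: 78.9
```

Emit:
{"fn": "jog_arm", "kwargs": {
  "steps": "0 0 -0.5 0 0 0;0 0 -1 0 0 0;0 0 -1.5 0 0 0;0 0 -2 0 0 0;0 0 -2.5 0 0 0;0 0 -3 0 0 0;0 0 -3.5 0 0 0;0 0 -4 0 0 0;0 0 -4 0 0 0"
}}

```text
t: 15.95
ee_pos: [0.4604, -0.2417, 0.3476]
ee_rot: [-0.0, 0.636, 0.772, 0.0]
contact_force: [-0.6, 1.2, -4.4]
width: 0.0234
grip_force: 78.9
```

Emit:
{"fn": "jog_arm", "kwargs": {
  "steps": "0 0 -0.5 0 0 0;0 0 -1 0 0 0;0 0 -1.5 0 0 0;0 0 -2 0 0 0;0 0 -2.5 0 0 0;0 0 -3 0 0 0;0 0 -3.5 0 0 0;0 0 -4 0 0 0;0 0 -4 0 0 0"
}}

```text
t: 16.7
ee_pos: [0.4604, -0.2417, 0.3438]
ee_rot: [0.0, 0.636, 0.772, 0.0]
contact_force: [-0.3, 0.7, -3.5]
width: 0.0236
grip_force: 78.9
```

Emit:
{"fn": "jog_arm", "kwargs": {
  "steps": "0 0 -0.5 0 0 0;0 0 -1 0 0 0;0 0 -1.5 0 0 0;0 0 -2 0 0 0;0 0 -2.5 0 0 0;0 0 -3 0 0 0;0 0 -3 0 0 0"
}}

```text
t: 17.28
ee_pos: [0.4604, -0.2416, 0.3406]
ee_rot: [-0.0, 0.636, 0.772, 0.0]
contact_force: [-0.7, -0.5, -1.4]
width: 0.023
grip_force: 78.9
```

Emit:
{"fn": "jog_arm", "kwargs": {
  "steps": "0 0 -0.7 0 0 0;0 0 -1.5 0 0 0;0 0 -2.2 0 0 0;0 0 -3 0 0 0;0 0 -3.5 0 0 0;0 0 -3.5 0 0 0"
}}

```text
t: 17.78
ee_pos: [0.4604, -0.2416, 0.3371]
ee_rot: [-0.0, 0.636, 0.772, 0.0]
contact_force: [-0.5, -0.4, -2.3]
width: 0.0235
grip_force: 78.9
```

```bash
python3 - <<'E'
from h import *
c=cam("wrist"); p,d=optics.read_camera("wrist"); X=cloud(d,c); np.savez("w6.npz",p=p,d=d,K=c[0],R=c[1],t=c[2])
o=readout.get_obs(); print({k:np.round(o[k],4).tolist() for k in ("t","ee_pos","ee_rot","contact_force","moment")})
H,S,V=cv2.split(cv2.cvtColor(p,cv2.COLOR_RGB2HSV)); near=np.hypot(X[...,0]-.46,X[...,1]+.242)<.05
b=(H>95)&(H<130)&(S>110)&near; q=(H>12)&(H<30)&(S>120)&near&(X[...,2]>.03)
print(b.sum(),q.sum(),"brass z",np.median(X[q][:,2]) if q.any() else '', fit(onplane(np.argwhere(q)[:,::-1],.055,c)) if q.any() else '')
cv2.imwrite("pics/w6.png",cv2.resize(p[80:280,150:360,::-1],None,fx=2.8,fy=2.8,interpolation=cv2.INTER_CUBIC))
E
```

```text
{'t': 17.8333, 'ee_pos': [0.4604, -0.2417, 0.3371], 'ee_rot': [-0.0, 0.6359, 0.7718, 0.0], 'contact_force': [-0.0153, 0.1708, -1.3592], 'moment': [0.0408, 0.0059, 0.0141]}
1283 683 brass z 0.0544524641744355 (array([ 496.8, -312.7]), array([172.5, 306.1]), 81.6)
```

View pics/w6.png

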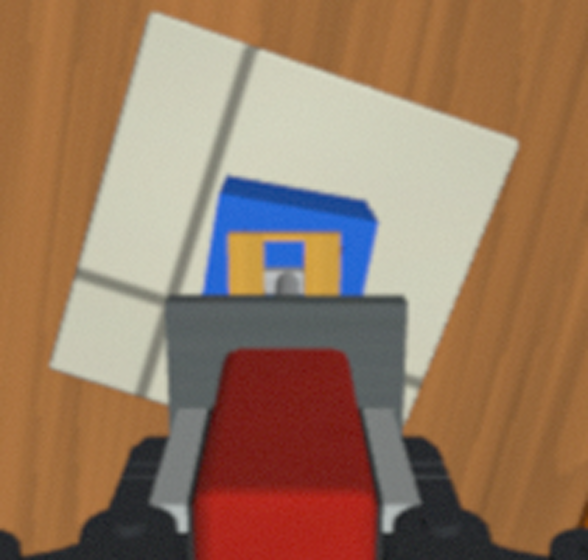

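The wrist crop shows the core standing on the slab, with the plate's far edge at row 233 and the shaft at (286,283) centred across the slot, which is still perpendicular to the bar. I'll check the offset along the slot before turning back.

```bash
python3 - <<'E'
from h import *
f=np.load("w6.npz"); c=(f["K"],f["R"],f["t"]); p=f["p"]; X=cloud(f["d"],c)
uv=lambda a,b:(150+(a+.5)/2.8-.5, 80+(b+.5)/2.8-.5)
A=onplane([uv(228,233),uv(342,233),uv(264,242),uv(306,242)],.055,c)[:,:2]*1000
print("plate far corners, slot far corners",A.round(1).tolist())
e=A[1]-A[0]; w=np.hypot(*e); n=np.array([e[1],-e[0]])/w
if n@([460,-242]-A[0])<0:n=-n
cen=(A[0]+A[1])/2+n*16.5; print("width",w,"plate centre",cen, "slot-based",(A[2]+A[3])/2+n*14.5)
# bar top (visible left of shaft) and shaft
H,S,V=cv2.split(cv2.cvtColor(p,cv2.COLOR_RGB2HSV)); near=np.hypot(X[...,0]-.46,X[...,1]+.242)<.02
m=near&(S<60)&(X[...,2]<.052)&(X[...,2]>.03); print("bar",m.sum(),X[m].mean(0).round(4) if m.any() else '',fit(X[m]) if m.sum()>4 else '')
m=near&(S<60)&(X[...,2]>.055)&(X[...,2]<.12); print("shaft",m.sum(),X[m].mean(0).round(4) if m.any() else '')
# expected key axis: same tool-frame offset as at w3
R=lambda a:np.array([[np.cos(a),-np.sin(a)],[np.sin(a),np.cos(a)]])
print("key axis", np.array([460.4,-241.7])+R(np.radians(-90))@np.array([-1.3,.1]))
E
```

```text
plate far corners, slot far corners [[441.6, -227.1], [474.1, -220.8], [452.4, -227.7], [464.4, -225.4]]
width 33.15081495423977 plate centre [ 461.03034881 -240.12446278] slot-based [ 461.15879884 -240.78035792]
bar 107 [ 0.458  -0.2395  0.0448] (array([ 454.8, -238.4]), array([23. , 15.2]), 10.7)
shaft 29 [ 0.4613 -0.2388  0.0605]
key axis [ 460.5 -240.4]
```

Emit:
{"fn": "jog_arm", "kwargs": {
  "steps": "0.1 0 0 0 0 7;0.2 0.1 0 0 0 14;0.4 0.2 0 0 0 21;0.5 0.3 0 0 0 28;0.6 0.4 0 0 0 35;0.7 0.4 0 0 0 42;0.8 0.5 0 0 0 45;0.8 0.5 0 0 0 45"
}}

```text
t: 18.5
ee_pos: [0.4612, -0.2411, 0.3373]
ee_rot: [0.0, 0.291, 0.957, 0.0]
contact_force: [-0.5, 0.1, -1.7]
width: 0.0233
grip_force: 79.2
```

Emit:
{"fn": "jog_arm", "kwargs": {
  "steps": "0.1 0 0 0 0 7;0.2 0.1 0 0 0 14;0.4 0.2 0 0 0 21;0.5 0.3 0 0 0 28;0.6 0.4 0 0 0 35;0.7 0.4 0 0 0 42;0.8 0.5 0 0 0 45;0.8 0.5 0 0 0 45"
}}

```text
t: 19.17
ee_pos: [0.462, -0.2407, 0.3372]
ee_rot: [0.0, -0.096, 0.995, 0.0]
contact_force: [0.8, -0.6, -1.3]
width: 0.0232
grip_force: 79.2
```

Emit:
{"fn": "jog_arm", "kwargs": {
  "steps": "0 0 2 0 0 0;0 0 4 0 0 0;0 0 6 0 0 0;0 0 7 0 0 0;0 0 8 0 0 0;0 0 9 0 0 0;0 0 10 0 0 0;0 0 10 0 0 0"
}}

```text
t: 19.83
ee_pos: [0.462, -0.2407, 0.3474]
ee_rot: [0.0, -0.096, 0.995, -0.0]
contact_force: [-1.1, -0.3, -2.2]
width: 0.023
grip_force: 79.2
```

Emit:
{"fn": "jog_arm", "kwargs": {
  "steps": "0 0 1.5 0 0 0;0 0 3 0 0 0;0 0 4.5 0 0 0;0 0 6 0 0 0;0 0 8 0 0 0;0 0 10 0 0 0;0 0 12 0 0 0;0 0 14 0 0 0;0 0 14 0 0 0"
}}

```text
t: 20.58
ee_pos: [0.4621, -0.2407, 0.3618]
ee_rot: [0.0, -0.096, 0.995, -0.0]
contact_force: [1.1, -0.8, -1.9]
width: 0.0231
grip_force: 79.2
```

Emit:
{"fn": "jog_arm", "kwargs": {
  "steps": "0 0 5 0 0 0;0 0 12 0 0 0;0 0 22 0 0 0;0 0 34 0 0 0;0 0 48 0 0 0;0 0 64 0 0 0;0 0 80 0 0 0;0 0 92 0 0 0;0 0 99 0 0 0;0 0 99 0 0 0"
}}

```text
t: 21.42
ee_pos: [0.4621, -0.2406, 0.4625]
ee_rot: [0.002, -0.096, 0.995, -0.001]
contact_force: [0.3, -0.6, -2.4]
width: 0.0232
grip_force: 79.2
```

```bash
python3 - <<'E'
from h import *
c=cam("wrist"); p,d=optics.read_camera("wrist")
o=readout.get_obs(); print({k:np.round(o[k],4).tolist() for k in ("t","ee_pos","ee_rot","contact_force")})
p,d=optics.read_camera("scene"); X=cloud(d,cam("scene")); H,S,V=cv2.split(cv2.cvtColor(p,cv2.COLOR_RGB2HSV))
m=(H>95)&(H<130)&(S>110)&(np.hypot(X[...,0]-.46,X[...,1]+.242)<.06); print("core",m.sum(),X[m].min(0).round(3),X[m].max(0).round(3))
# stand centre & hole, now empty
for n in("scene","top"):
    p,d=optics.read_camera(n); c=cam(n); X=cloud(d,c)
    m=(np.abs(X[...,2]-.115)<.007)&(np.hypot(X[...,0]-.526,X[...,1]-.257)<.06); mm=cv2.morphologyEx(m.astype(np.uint8),cv2.MORPH_OPEN,np.ones((2,2)))
    print(n,"stand",fit(onplane(np.argwhere(mm)[:,::-1],.115,c)),fit(X[mm>0]))
    cs,h=cv2.findContours(mm,cv2.RETR_CCOMP,1); k=[i for i in range(len(cs)) if h[0][i][3]>=0]
    if k: i=max(k,key=lambda i:cv2.contourArea(cs[i])); print(" hole",fit(onplane(cs[i][:,0],.115,c)))
E
```

```text
{'t': 21.4667, 'ee_pos': [0.462, -0.2406, 0.4611], 'ee_rot': [0.0007, -0.0961, 0.9954, -0.0006], 'contact_force': [0.2867, -0.2837, -1.0002]}
core 251 [ 0.41  -0.266  0.008] [ 0.489 -0.217  0.055]
scene stand (array([530.2, 257.7]), array([72. , 73.4]), 22.2) (array([744.5, 101.9]), array([ 93.6, 729.9]), 54.2)
 hole (array([530.1, 258.3]), array([33.2, 32.8]), 23.1)
top stand (array([524.2, 254.4]), array([71.3, 71.4]), 21.6) (array([448.1, 161.3]), array([333.7,  92.7]), 50.8)
 hole (array([524.1, 254.1]), array([34.7, 34.8]), 22.3)
```

Emit:
{"fn": "jog_arm", "kwargs": {
  "steps": "2 15 2 0 0 1;5 40 4 0 0 3;9 70 6 0 0 5;13 105 6 0 0 7;18 140 6 0 0 9;22 175 6 0 0 11;27 210 6 0 0 13;31 245 6 0 0 13;36 280 6 0 0 13;40 315 6 0 0 13"
}}

```text
t: 22.45
ee_pos: [0.5019, 0.0761, 0.4655]
ee_rot: [-0.001, -0.208, 0.978, 0.0]
contact_force: [1.2, -0.5, -2.7]
width: 0.0229
grip_force: 79.2
```

Emit:
{"fn": "jog_arm", "kwargs": {
  "steps": "5 35 0 0 0 0;9 70 0 0 0 0;13 105 0 0 0 0;17 135 0 0 0 0;20 158 0 0 0 0;22 173 0 0 0 0;23 181 0 0 0 0;23 181 0 0 0 0;23 181 0 0 0 0;23 181 0 0 0 0"
}}

```text
t: 23.28
ee_pos: [0.5251, 0.2541, 0.4662]
ee_rot: [-0.0, -0.208, 0.978, -0.0]
contact_force: [-0.2, -0.1, -2.1]
width: 0.0231
grip_force: 79.1
```

```bash
python3 - <<'E'
from h import *
c=cam("wrist"); o=readout.get_obs(); p,d=optics.read_camera("wrist"); X=cloud(d,c)
print({k:np.round(o[k],4).tolist() for k in ("t","ee_pos","ee_rot","contact_force","joint_positions")})
cv2.imwrite("pics/w7.png",p[:,:,::-1]); z=X[...,2]; e=o["ee_pos"]
near=np.hypot(X[...,0]-e[0],X[...,1]-e[1])<.03
m=near&(z>.15)&(z<.175); print("bar",m.sum(),X[m].mean(0).round(4),fit(X[m]))
m=(np.abs(z-.115)<.006)&(np.hypot(X[...,0]-.526,X[...,1]-.257)<.06); print("stand",m.sum(),fit(onplane(np.argwhere(m)[:,::-1],.115,c)))
E
```

```text
{'t': 23.2833, 'ee_pos': [0.5251, 0.2541, 0.4662], 'ee_rot': [-0.0002, -0.2076, 0.9782, -0.0003], 'contact_force': [-0.186, -0.0986, -2.1323], 'joint_positions': [0.3195, 0.4157, 1.2432, -0.0005, 1.4832, -1.6694]}
bar 204 [0.5241 0.2527 0.1717] (array([524.7, 253.5]), array([ 7.1, 23.5]), 23.1)
stand 2423 (array([516.2, 255.6]), array([53.8, 69.8]), 21.6)
```

View pics/w7.png

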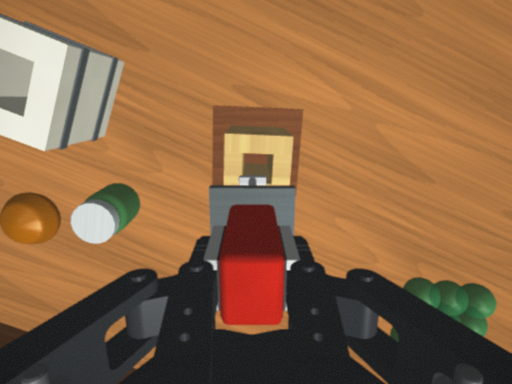

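The wrist view shows the bar at about (252,181), roughly 6 px left of the hole's centre (258,165), so I'll correct about 5 mm in +y and then lower.

Emit:
{"fn": "jog_arm", "kwargs": {
  "steps": "-0.7 4.8 0 0 0 0;-0.7 4.8 -15 0 0 0;-0.7 4.8 -30 0 0 0;-0.7 4.8 -38 0 0 0;-0.7 4.8 -41 0 0 0;-0.7 4.8 -41 0 0 0"
}}

```text
t: 23.83
ee_pos: [0.5243, 0.2599, 0.4248]
ee_rot: [-0.001, -0.208, 0.978, -0.0]
contact_force: [0.6, 0.7, -1.9]
width: 0.0233
grip_force: 79.2
```

```bash
python3 - <<'E'
from h import *
c=cam("wrist"); o=readout.get_obs(); p,d=optics.read_camera("wrist"); X=cloud(d,c); z=X[...,2]; e=o["ee_pos"]
print({k:np.round(o[k],4).tolist() for k in ("t","ee_pos","contact_force")})
near=np.hypot(X[...,0]-e[0],X[...,1]-e[1])<.03
S=cv2.cvtColor(p,cv2.COLOR_RGB2HSV)[...,1]
m=near&(z>.12)&(z<.14)&(S<80); print("bar",m.sum(),X[m].mean(0).round(4),fit(X[m]))
m=(np.abs(z-.115)<.005)&(S>60)&(np.hypot(X[...,0]-.526,X[...,1]-.257)<.06); print("stand",m.sum(),fit(onplane(np.argwhere(m)[:,::-1],.115,c)))
E
```

```text
{'t': 23.8333, 'ee_pos': [0.5243, 0.2599, 0.4248], 'contact_force': [0.6462, 0.7273, -1.8816]}
bar 221 [0.523  0.2584 0.1306] (array([523.6, 259.3]), array([ 7. , 23.6]), 23.8)
stand 2745 (array([511.3, 253.9]), array([44. , 69.5]), 22.2)
```

Emit:
{"fn": "jog_arm", "kwargs": {
  "steps": "0 0 -4 0 0 0;0 0 -8 0 0 0;0 0 -12 0 0 0;0 0 -16 0 0 0;0 0 -20 0 0 0;0 0 -20 0 0 0"
}}

```text
t: 24.38
ee_pos: [0.5241, 0.2601, 0.4041]
ee_rot: [-0.001, -0.208, 0.978, -0.0]
contact_force: [-0.7, -0.8, -2.9]
width: 0.0232
grip_force: 79.2
```

Emit:
{"fn": "jog_arm", "kwargs": {
  "steps": "0 0 -10 0 0 0;0 0 -22 0 0 0;0 0 -36 0 0 0;0 0 -50 0 0 0;0 0 -64 0 0 0;0 0 -76 0 0 0;0 0 -84 0 0 0;0 0 -88 0 0 0;0 0 -88 0 0 0"
}}

```text
t: 25.13
ee_pos: [0.5242, 0.2601, 0.3162]
ee_rot: [-0.001, -0.208, 0.978, -0.0]
contact_force: [-0.6, 0.3, -2.2]
width: 0.0233
grip_force: 79.2
```

Emit:
{"fn": "jog_arm", "kwargs": {
  "steps": "0 0 -1 0 0 0;0 0 -2 0 0 0;0 0 -3 0 0 0;0 0 -4 0 0 0;0 0 -4.5 0 0 0;0 0 -5 0 0 0;0 0 -5 0 0 0"
}}

```text
t: 25.72
ee_pos: [0.5243, 0.2601, 0.3122]
ee_rot: [-0.0, -0.208, 0.978, 0.0]
contact_force: [-0.5, 0.1, -2.7]
width: 0.0234
grip_force: 79.2
```

Emit:
{"fn": "jog_arm", "kwargs": {
  "steps": "0 0 -0.5 0 0 0;0 0 -1 0 0 0;0 0 -1.5 0 0 0;0 0 -1.5 0 0 0"
}}

```text
t: 26.05
ee_pos: [0.5243, 0.2602, 0.3109]
ee_rot: [0.0, -0.208, 0.978, 0.0]
contact_force: [-1.2, -0.0, -1.5]
width: 0.0231
grip_force: 79.3
```

Emit:
{"fn": "jog_arm", "kwargs": {
  "steps": "0 0 0 0 0 0;0 0 0 0 0 0;0 0 0 0 0 0;0 0 0 0 0 0;0 0 0 0 0 0;0 0 0 0 0 0;0 0 0 0 0 0;0 0 0 0 0 0;0 0 0 0 0 0",
  "jaw": 85
}}

```text
t: 26.8
ee_pos: [0.5243, 0.2602, 0.3107]
ee_rot: [-0.0, -0.208, 0.978, 0.0]
contact_force: [0.7, 0.6, -0.4]
width: 0.0852
grip_force: 0.0
```

Emit:
{"fn": "jog_arm", "kwargs": {
  "steps": "0 0 10 0 0 0;0 0 25 0 0 0;0 0 45 0 0 0;0 0 70 0 0 0;0 0 100 0 0 0;0 0 120 0 0 0;0 0 130 0 0 0;0 0 130 0 0 0"
}}

```text
t: 27.47
ee_pos: [0.5243, 0.2602, 0.4437]
ee_rot: [0.003, -0.208, 0.978, 0.0]
contact_force: [0.6, -0.2, -0.2]
width: 0.0851
grip_force: 0.0
```

```bash
python3 - <<'E'
from h import *
c=cam("wrist"); o=readout.get_obs(); p,d=optics.read_camera("wrist"); X=cloud(d,c); z=X[...,2]
print({k:np.round(o[k],4).tolist() for k in ("t","ee_pos","contact_force","width")})
H,S,V=cv2.split(cv2.cvtColor(p,cv2.COLOR_RGB2HSV))
r=((H<8)|(H>172))&(S>150)&(z>.1)&(z<.2); zt=np.percentile(z[r],97); t=r&(np.abs(z-zt)<.004); print("red top z",zt,fit(X[t]))
m=(np.abs(z-.1155)<.006)&(np.hypot(X[...,0]-.526,X[...,1]-.257)<.06); m=cv2.morphologyEx(m.astype(np.uint8),cv2.MORPH_OPEN,np.ones((3,3))); print("stand",fit(onplane(np.argwhere(m)[:,::-1],.115,c)))
p,d=optics.read_camera("scene"); cs=cam("scene"); X=cloud(d,cs); H,S,V=cv2.split(cv2.cvtColor(p,cv2.COLOR_RGB2HSV))
m=(H>95)&(H<130)&(S>110)&(np.abs(X[...,0]-.46)<.05)&(np.abs(X[...,1]+.242)<.05)&(X[...,2]>.045); print("core top",fit(X[m]),np.median(X[m][:,2]))
a=cv2.resize(p[150:310,110:400],(800,441)); cv2.imwrite("pics/end.png",a[:,:,::-1])
E
```

```text
{'t': 27.4667, 'ee_pos': [0.5243, 0.2602, 0.4437], 'contact_force': [0.5619, -0.1994, -0.2175], 'width': 0.0851}
red top z 0.18101300629478947 (array([524. , 258.7]), array([29. , 22.6]), 24.7)
stand (array([523.8, 258.7]), array([70.1, 69.7]), 21.7)
core top (array([ 462. , -240.6]), array([52.7, 46. ]), 3.0) 0.04981925030728068
```

View pics/end.png

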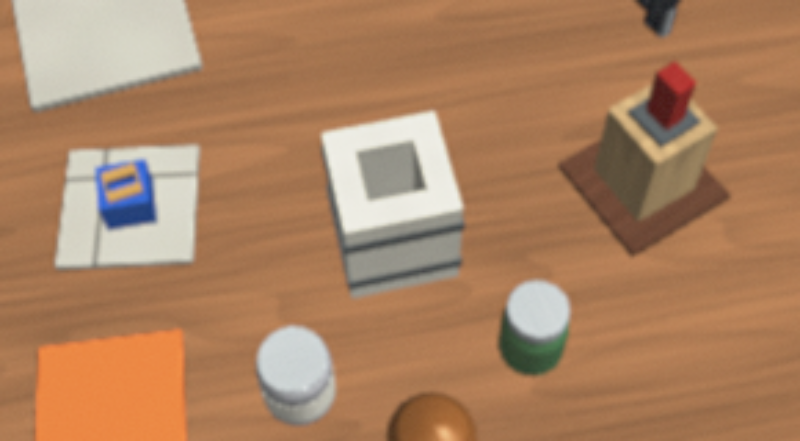

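The core stands upright on the slab (crop (126,195)), and the key hangs in its stand with the collar down (crop (668,110)). The bystanders look undisturbed.

```bash
python3 -c "
from plant import manip
print(manip.hand_in())"
```

```text
the job is handed in; nothing more can be done
None
```

I handed the job in at about 27.5 s of the 72 s. The core stands upright near the centre of the smaller pale slab, the key hangs back in its stand handle up, and the jar, tin and glass lump look undisturbed; the hand-in gave no verdict.

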